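# Shim the rocking torch stand

### The arm

A 6-joint arm with a two-finger parallel gripper is mounted at the origin on the work surface. World frame = base frame: x ahead of the robot, y to its left, z up, the work surface at z = 0. Lengths are in mm, angles in rad, forces in N, time in s.
With the tool pointing down it reaches from about 300 to 775 mm from the base axis. Payload 14.6 kg.
Tool frame: the origin (TCP) lies between the finger pads; the fingertips stand 22 mm ahead of it and the grasp point (between the pads) lies 3 mm ahead of it (manip.tcp_to_tips is the distance from the TCP to the fingertips, in mm); y points along the fingers, z is the direction in which the jaws open and shut, and the axes are right-handed (so a half turn about y gives the same grasp; the last joint's range is limited). The gripper opens to 94 mm and grips with 3 to 60 N. Pads are 16 mm wide; open, the fingers measure 119 mm over their backs; the gripper's body (75 mm by 177 mm) begins 78 mm behind the grasp point.
Start: joints at [1.222, 0.3, 1.521, -0, 1.321, -0.067], TCP at [152.944, 528.297, 227.446] pointing down, gripper open.
Joint ranges: [-3.03, 3.03], [-0.79, 2.21], [0.23, 2.52], [-1.04, 4.18], [0, 3.07], [-2.55, 2.55]. Speed limits (rad/s): [2.22, 2.22, 2.57, 3.14, 3.14, 3.14].

### API

Orientations are given as [roll, pitch, yaw] about the fixed x, y, z axes, in that order (R = Rz(yaw) Ry(pitch) Rx(roll)).
In Python, from cell import manip gives the robot as it stands.
- The arm moves only by the shell command python3 -m jog 'ROWS' [OPENING] [FORCE]. ROWS is JSON, one flat list of numbers, 6 for each row, row after row: the shift along the tool's x, y, z in mm, then the turn, a rotation vector about the tool's x, y, z in degrees. A call has 1 to 10 rows; each row is the pose to reach, as a shift and turn from the pose commanded when the call began, along the tool's axes at that moment; what a row does not reach only later rows make up. A row lasts 1/12 s, in which the tool goes at most 41.7 mm and 7.16 degrees, less where a joint would pass 70% of its speed; a pose out of reach is approached as far as the arm can. A call with a gripper value outside its range is refused whole. OPENING is the finger opening in mm, from 0 to 94, set as the call begins (- or left out, the last holds). The fingers move at their own pace and stop on an object; FORCE is the grip in N (left out, the last holds). Time passes only in rows, so rows that repeat a pose let the fingers close. It gives the time, the measured TCP pose, the force and the opening at its end, in the units of the state.
- manip.read_state(): the state, without advancing time (a new reading comes with each control period).
- manip.camera(name): name is "side" or "top" or "wrist"; returns a dict with "img" (420x560x3 uint8, red, green, blue), "intrinsics" (3x3 intrinsics, pixels), "k1" (the pictures are not rectified: a ray, as slopes to the right and down, at radius r is drawn at 1 + k1 r^2 times it, then the intrinsics apply), "origin" and "orientation" of the camera in the world. Camera axes: x right, y down, z forward; pixel columns grow to the right and rows downward; lengths in mm; the calibration is good to about 2 mm. A picture is of the moment at which its call begins. There is no depth.
- manip.sign_off(): hands the job in, once; it reports no verdict.
Trained networks look in a picture, given as the dict that the camera call returned (one of the last four; its "shot" number tells which), for a name from the list of things; names that differ only in an ending like _2 or _b are one class to them, and where a whole thing is asked for, a point or a joint stands for the part that bears it (a point fixed in the world has none). Each returns a list of dicts, best first, with "score" (0 to 1); they miss things now and then, are a little off and sometimes report something else, mostly with a low value. They report only what shows in the picture. A call takes as long as a camera call. They do not tell look-alikes from the thing itself.
- manip.masks_of(thing, picture): "pixels" (420x560 bool, what is visible of it) and "xy" ([column, row] in pixels, amid what is visible of it).
- manip.tip_of(thing, picture): "xy" ([column, row] in pixels: a listed point, or the origin of a listed thing).
The state is a dict: "clock": time; "joints": joint angles; "qd": joint speeds; "effort": joint torques, N m; "eef_pos": TCP position; "eef_rot": TCP orientation; "wrist_force": force on the tool from outside, world axes, zero at the start; "moment": the same for the moment, N m; "finger_gap": finger opening in mm.
Only numpy, scipy, OpenCV 4.12 (cv2) and the standard library are available. Lean on these libraries where they do the work, as an engineer would, in place of code of your own. Each camera call takes 0.05 s, during which the arm holds its last target.

### The job

The glassworker's torch stand rocks, because the foot under its red-capped corner is too short. Push the wooden wedge along the bench, thin end first, under that foot until the stand sits level and the wedge bears snugly so that it can no longer rock, then take the hand away. Only push the wedge: keep it flat on the bench, never pick it up, do not touch the stand or torch, and leave the jar, the tin, the paddle and the glass finial where they are.

Things in the scene. Friction and masses are not known exactly. Their poses are not given: they have to be found in the camera images.
- pads: Two round black rubber pads (radius 16, 5 high), fixed to the bench under the stand's front right (-85, -65) and back left (+85, +65) legs; the stand rides on them and never slides. Origin on the bench midway between them, under the plate's middle; x points from the stand's front edge (robot side) to its back, y to its left, z up. Place and yaw vary.
- stand (a joint): Rocking of the stand about the line through its two pads, rad: 0 = level (the back right foot is down on the bench, it can go no further that way), positive = leaning down onto the short foot, at most 0.0745, where that foot is within 1 mm of the bench. It leans there by its own weight, 1 to 4 N on the short foot.
- short_foot (a point): Lowest point of the short front left foot, a steel leg with a round glide of radius 18 whose underside is a very shallow dome (rim 3 higher than the middle), 25 inside the plate's front and left edges. Height 8 when the stand is level, about 0.5 when it leans. The dome rides up over the wedge's thin end when that is pushed against it.
- red_cap (a point): Centre of the top of the red round cap (radius 13) on the plate straight above the short foot, 46 above the bench when level.
- wedge: Loose wooden wedge, 100 long, 64 wide, about 80 g, flat on the bench. Origin at the centre of its underside; x points to the thin end, 2 high; the upright back face at x = -50 is 20 high; the top is one plane between. At first the thin end lies 25 to 95 short of the short foot and points only roughly at it.
- wedge_tip (a point): Middle of the wedge's thin end, on the bench. The stand comes level when this is about 29 past the centre of the short foot; the wedge then jams: pushing takes up to about 8 N before and rises steeply then. Friction holds it there, and some 45 of the wedge still stick out in front of the plate.
- wedge_back (a point): Middle of the wedge's back face, 10 above the bench: the place to push. Two fingertips side by side against this face keep the wedge from turning away.
- jar: Loose amber glass jar with a steel cap, radius 27, 75 high, origin at the centre of its underside. Leave alone.
- tin: Loose open steel tin, rim radius 58, 60 high, origin at the centre of its underside. Leave alone.
- paddle: Loose graphite paddle: black plate 75 by 55 by 10 on a wooden handle, 240 long in all, lying along its x (plate towards +x, from x = 37 to 112, handle end at x = -130). Leave alone.
- blank: Loose green glass finial, radius 24, 88 high, upright, origin at the centre of its underside. Leave alone.
- plate (a point): Middle of the top of the stand's aluminium plate: 220 along the pads' x, 180 along their y, 10 thick, underside 28 above the bench when level. Four legs (the short one radius 18, the rest 14) at x +-85, y +-65; the short one is front left (-85, +65). The brass torch on its post rises to about 230 above the bench and stays within x -75 to +90, y -20 to +80.
Mind the look-alikes: they are no part of the job. What is meant by the wedge is not black or green, and is the smaller of those in its own colour.

How it is judged:
By the outcome, as a careful person would: the job done as asked, in the order asked, and still so for the second after the job is handed in, with the robot touching nothing.
It also fails if it takes over 48 s, if anything falls off the work surface, if the arm or the gripper's body presses on something with over 40 N, if the wrist force passes 120 N, or if a joint passes its speed limit or range.

## Working session

There is one attempt and no reset: what is moved stays moved. The work goes in short steps, Python scripts to look and compute and a shell command to move; the robot and the scene stay as the last step left them, time stands still between calls to the robot, and variables do not carry over. Pictures are saved under pics/ and viewed, and the job is handed in when it is done.

```bash
mkdir -p pics; ls; python3 - <<'E'
from cell import manip
import cv2
s=manip.read_state(); print({k:s[k] for k in ('clock','eef_pos','eef_rot','finger_gap','wrist_force')})
for n in ("side","top","wrist"):
    c=manip.camera(n); cv2.imwrite(f"pics/{n}0.png",c["img"][:,:,::-1])
    print(n,c["origin"],c["orientation"],c["intrinsics"],c["k1"])
    for t in ("wedge","wedge_tip","wedge_back","red_cap","short_foot","plate","pads"):
        print(t,[(round(d["score"],2),[round(float(v)) for v in d["xy"]]) for d in manip.tip_of(t,c)])
E
```

```text
pics
{'clock': 0.0, 'eef_pos': array([152.87805991, 528.08543166, 226.89166244]), 'eef_rot': array([-1.57194217e+00,  9.47849638e-05, -2.81816343e-01]), 'finger_gap': 93.91769344175115, 'wrist_force': array([0.30568256, 0.40144653, 1.00374024])}
side [ 392.42774904 -838.09722927  783.67323295] [-2.28280435 -0.02080785 -0.13821925] [[379.62468059   0.         276.44691256]
 [  0.         379.62468059 210.98832908]
 [  0.           0.           1.        ]] 0.0018026648382902656
wedge [(0.84, [249, 186]), (0.69, [204, 296]), (0.58, [258, 216]), (0.56, [250, 251])]
wedge_tip [(0.88, [274, 219]), (0.87, [225, 282]), (0.81, [231, 250])]
wedge_back [(0.98, [244, 215]), (0.87, [267, 189]), (0.73, [266, 251]), (0.73, [183, 312])]
red_cap [(0.93, [296, 213])]
short_foot [(0.64, [298, 220])]
plate [(0.78, [333, 227])]
pads [(0.62, [329, 231])]
top [335.55979384 -46.70875722 979.23648834] [-2.95217697e+00 -2.54732774e-03 -1.55415495e+00] [[389.69094263   0.         271.30777983]
 [  0.         389.69094263 207.08984828]
 [  0.           0.           1.        ]] -0.07366629153879697
wedge [(0.94, [176, 232]), (0.88, [240, 226]), (0.71, [346, 291])]
wedge_tip [(0.91, [335, 269]), (0.82, [283, 260]), (0.69, [246, 211]), (0.35, [377, 235])]
wedge_back [(0.87, [192, 211]), (0.84, [297, 225]), (0.76, [232, 248]), (0.56, [370, 317]), (0.55, [418, 176])]
red_cap [(0.84, [251, 176])]
short_foot [(0.75, [253, 178])]
plate [(0.65, [278, 145]), (0.49, [277, 148]), (0.37, [251, 174])]
pads [(0.69, [278, 152])]
wrist [ 78.07323482 550.05201727 384.41267228] [2.87223405e+00 4.51162415e-04 1.28976132e+00] [[307.52438407   0.         277.18901127]
 [  0.         307.52438407 212.85582798]
 [  0.           0.           1.        ]] -0.06312076174024545
wedge []
wedge_tip [(0.77, [147, 394])]
wedge_back []
red_cap []
short_foot []
plate []
pads []
```

View pics/top0.png

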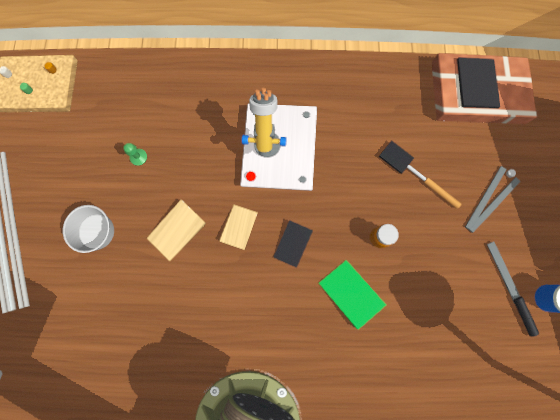

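View pics/side0.png

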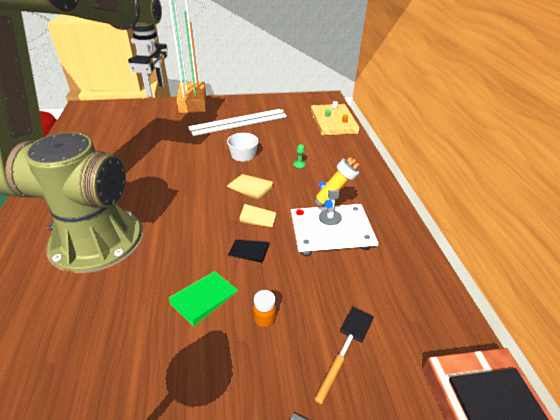

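The top view shows the small wooden wedge at (240,227), with the red cap at (251,176). The large wooden, black and green ones are look-alikes. Next I measure.

```bash
cat > h.py <<'E'
import numpy as np, cv2
from scipy.spatial.transform import Rotation as Ro
from cell import manip
def Rm(o): return Ro.from_euler('xyz',o).as_matrix()
def unproj(c,uv,z):
    K=np.array(c["intrinsics"]);k=c["k1"]
    d=np.array([(uv[0]-K[0,2])/K[0,0],(uv[1]-K[1,2])/K[1,1]]);u=d.copy()
    for _ in range(30): u=d/(1+k*(u@u))
    r=Rm(c["orientation"])@np.array([u[0],u[1],1.]);o=np.array(c["origin"])
    return o+r*(z-o[2])/r[2]
def proj(c,p):
    K=np.array(c["intrinsics"]);q=Rm(c["orientation"]).T@(np.array(p,float)-c["origin"])
    if q[2]<=0: return np.array([-1,-1])
    u=q[:2]/q[2];u=u*(1+c["k1"]*(u@u));return np.array([K[0,0]*u[0]+K[0,2],K[1,1]*u[1]+K[1,2]])
def save(c,name,box=None,s=1):
    im=c["img"][:,:,::-1]
    if box: im=im[box[1]:box[3],box[0]:box[2]]
    cv2.imwrite("pics/"+name,cv2.resize(im,None,fx=s,fy=s,interpolation=cv2.INTER_CUBIC))
def wedgeW(x,y,yaw):
    P=np.array([[50,32,0],[50,-32,0],[-50,-32,0],[-50,32,0],[50,32,2],[50,-32,2],[-50,-32,20],[-50,32,20]],float)
    R=Rm([0,0,yaw]);return P@R.T+[x,y,0]
def hullmask(c,P):
    uv=np.array([proj(c,p) for p in P],np.float32);m=np.zeros((420*4,560*4),np.uint8)
    h=cv2.convexHull(uv);cv2.fillConvexPoly(m,np.round((h+.5)*4).astype(np.int32),1)
    return cv2.resize(m.astype(np.float32),(560,420),interpolation=cv2.INTER_AREA)
def fitwedge(views,x0):
    # views: list of (cam,mask)
    from scipy.optimize import minimize
    def f(v):
        e=0
        for c,m in views: e+=np.abs(hullmask(c,wedgeW(v[0]*10,v[1]*10,v[2]*.1))-m).sum()/m.sum()
        return e
    x=np.array([x0[0]/10,x0[1]/10,x0[2]*10])
    sim=np.vstack([x,x+[1.5,0,0],x+[0,1.5,0],x+[0,0,1.5]])
    r=minimize(f,x,method='Nelder-Mead',options=dict(initial_simplex=sim,maxiter=200))
    return r.x*[10,10,.1],r.fun
E
python3 - <<'E'
from h import *
for n in ("top","side"):
    c=manip.camera(n)
    save(c,n+"1.png",(150,130,350,290) if n=="top" else (200,150,400,290),4)
    print(n)
    for t,z in (("wedge_tip",0),("wedge_back",10),("red_cap",43),("plate",38),("pads",0)):
        print(t,[(round(d["score"],2),np.round(d["xy"],1).tolist(),unproj(c,d["xy"],z).round(0)[:2].tolist()) for d in manip.tip_of(t,c)])
    for d in manip.masks_of("wedge",c): print('mask',d["score"],d["xy"],d["pixels"].sum(),unproj(c,d["xy"],5).round())
E
```

```text
top
wedge_tip [(0.96, [158.9, 247.2], [415.0, 236.0]), (0.7, [283.8, 262.7], [383.0, -80.0]), (0.66, [332.3, 269.0], [369.0, -201.0]), (0.61, [246.3, 210.9], [512.0, 18.0])]
wedge_back [(0.91, [368.9, 316.5], [255.0, -288.0]), (0.87, [190.3, 213.0], [503.0, 159.0]), (0.72, [231.9, 244.6], [425.0, 50.0]), (0.69, [299.7, 223.5], [481.0, -118.0])]
red_cap [(0.68, [250.1, 175.3], [595.0, 8.0]), (0.38, [277.7, 150.8], [660.0, -60.0])]
plate [(0.84, [279.4, 146.4], [673.0, -64.0]), (0.27, [141.8, 157.4], [639.0, 285.0])]
pads [(0.8, [279.2, 149.4], [679.0, -64.0])]
mask 0.8 [176.9, 234.1] 1708 [449. 191.   5.]
mask 0.8 [352.5, 295.7] 2261 [ 304. -249.    5.]
mask 0.78 [239.2, 225.6] 1033 [473.  34.   5.]
mask 0.63 [293.9, 246.1] 1029 [ 424. -104.    5.]
mask 0.26 [276.9, 144.5] 6276 [690. -58.   5.]
side
wedge_tip [(0.98, [275.1, 219.4], [524.0, 20.0]), (0.96, [232.7, 177.8], [406.0, 253.0]), (0.96, [232.9, 250.0], [389.0, -93.0]), (0.86, [225.6, 280.8], [364.0, -200.0])]
wedge_back [(0.94, [243.0, 213.3], [428.0, 49.0]), (0.88, [264.4, 193.7], [505.0, 139.0]), (0.74, [265.1, 249.5], [478.0, -111.0]), (0.59, [180.4, 313.1], [255.0, -292.0])]
red_cap [(0.65, [299.6, 214.8], [592.0, -15.0])]
plate [(0.87, [330.7, 228.1], [671.0, -76.0])]
pads [(0.83, [331.5, 231.7], [684.0, -53.0])]
mask 0.9 [203.1, 298.6] 1908 [ 308. -253.    5.]
mask 0.78 [252.8, 185.5] 674 [471. 194.   5.]
mask 0.72 [258.0, 213.9] 538 [474.  46.   5.]
mask 0.62 [249.8, 246.6] 662 [437. -90.   5.]
```

View pics/top1.png

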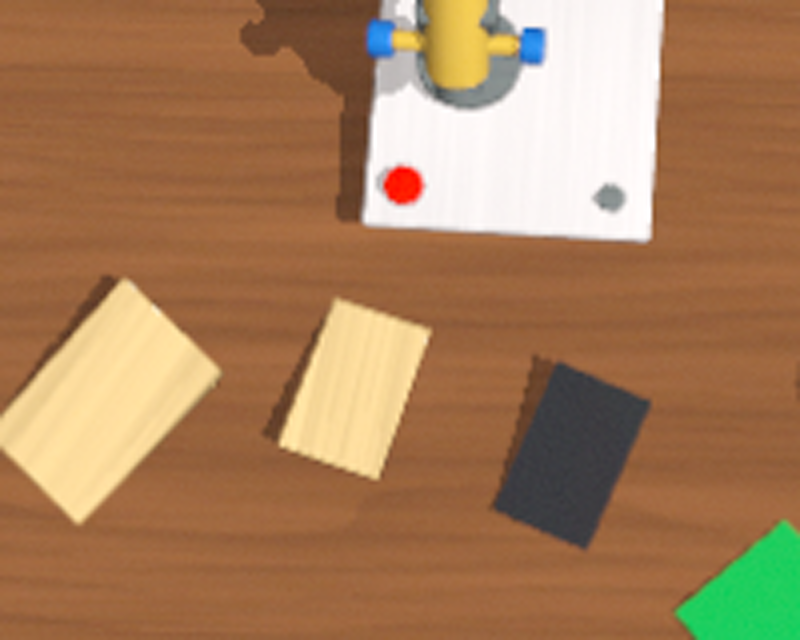

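View pics/side1.png

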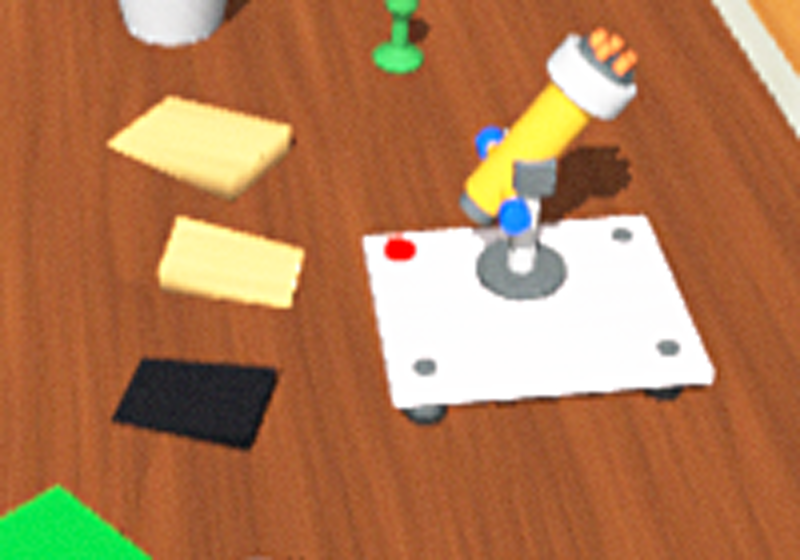

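```bash
python3 - <<'E'
from h import *
c=manip.camera("top")
o=lambda u,v,b:((u+.5)/4-.5+b[0],(v+.5)/4-.5+b[1])
b=(150,130)
for n,u,v,z in(("tipL",337,297,2),("tipR",431,329,2),("backR",378,480,20),("backL",278,446,20),("cap",403,185,38.5),("FRlegtop",610,197,38),("pl FL",363,225,31),("plFR",651,241,38)):print(n,unproj(c,o(u,v,b),z).round(1))
s=manip.camera("side");b=(200,150)
for n,u,v,z in(("cap",400,249,38.5),("tipL",304,250,2),("tipR",292,307,2),("backR",163,285,2),("backLtop",178,217,20),("backRtop",164,262,20),("plFL",363,238,31),("plFR",393,408,38)):print('side',n,unproj(s,o(u,v,b),z).round(1))
def near(c,uv):
    return min(manip.masks_of("wedge",c),key=lambda d:np.hypot(*(d["xy"]-np.array(uv))))["pixels"].astype(np.float32)
mt=near(c,(240,227));ms=near(s,(258,215))
print(fitwedge([(c,mt)],(473,34,-.35)),fitwedge([(s,ms)],(473,34,-.35)),fitwedge([(c,mt),(s,ms)],(473,34,-.35)))
E
```

```text
tipL [529.7  49.8   2. ]
tipR [509.9 -10.8   2. ]
backR [411.9  18.9  20. ]
backL [431.7  81.3  20. ]
cap [594.4   7.5  38.5]
FRlegtop [ 589.1 -121.8   38. ]
pl FL [570.1  32.3  31. ]
plFR [ 561.3 -147.4   38. ]
side cap [595.4   3.2  38.5]
side tipL [530.   51.8   2. ]
side tipR [512.2 -11.9   2. ]
side backR [417.6  23.8   2. ]
side backLtop [434.   81.8  20. ]
side backRtop [419.5  29.7  20. ]
side plFL [571.6  27.5  31. ]
side plFR [ 561.  -155.9   38. ]
(array([ 4.70886454e+02,  3.55793387e+01, -3.07083546e-01]), np.float64(0.04939209669828415)) (array([ 4.73652095e+02,  3.88114222e+01, -2.97447926e-01]), np.float64(0.056644145399332047)) (array([ 4.71701802e+02,  3.64868743e+01, -3.00617110e-01]), np.float64(0.15796811878681183))
```

Both views agree. The wedge is at about (472,36.5) with yaw −0.30, and the foot is at about (596,4). I'll close the fingers to 34 mm and move behind the wedge, staying high.

```bash
python3 -m jog '[353,0,-382,0,0,0,353,0,-382,0,0,0,353,0,-382,0,0,0,353,0,-382,0,0,0,353,0,-382,0,0,0,353,0,-382,0,0,0,353,0,-382,0,0,0,353,0,-382,0,0,0,353,0,-382,0,0,0,353,0,-382,0,0,0]' 34 20
```

```text
clock: 2.93
eef_pos: [339.8, 153.8, 227.8]
eef_rot: [-1.57, -0.001, -0.281]
wrist_force: [1.0, 1.3, -0.3]
finger_gap: 34.7
```

```bash
python3 -m jog '[66,0,-72,0,0,0,66,0,-72,0,0,0,66,0,-72,0,0,0,66,0,-72,0,0,0,66,0,-72,0,0,0]'
python3 - <<'E'
from h import *
s=manip.read_state();print(s["eef_pos"],s["eef_rot"])
c=manip.camera("wrist");save(c,"wr1.png")
for t,z in (("wedge_tip",0),("wedge_back",10),("red_cap",38.5),("short_foot",.5)):
        print(t,[(round(d["score"],2),np.round(d["xy"],1).tolist(),unproj(c,d["xy"],z).round(0)[:2].tolist()) for d in manip.tip_of(t,c)])
E
```

```text
clock: 3.35
eef_pos: [382.9, 67.8, 227.4]
eef_rot: [-1.571, 0.0, -0.284]
wrist_force: [-0.0, 0.9, -0.1]
finger_gap: 33.9
[382.89258191  67.83742131 227.40778646] [-1.57071188e+00  1.64220801e-04 -2.83860558e-01]
wedge_tip [(0.9, [410.0, 175.3], [409.0, 236.0]), (0.81, [84.2, 233.5], [365.0, -200.0]), (0.73, [271.1, 293.8], [521.0, 19.0]), (0.66, [165.5, 224.8], [384.0, -86.0])]
wedge_back [(0.73, [273.2, 226.6], [423.0, 51.0]), (0.65, [164.6, 294.1], [476.0, -121.0]), (0.56, [360.3, 267.1], [510.0, 146.0]), (0.22, [40.3, 310.3], [452.0, -313.0])]
red_cap [(0.65, [278.2, 356.6], [595.0, 8.0])]
short_foot []
```

View pics/wr1.png

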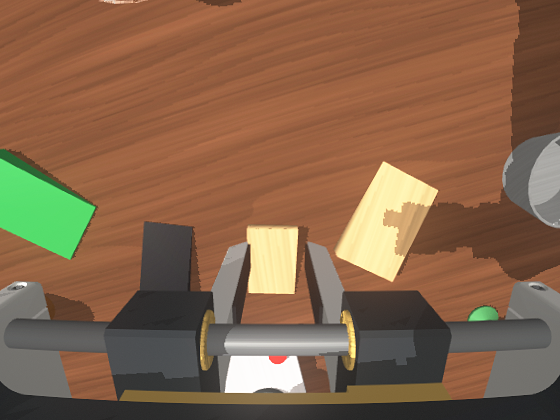

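Wrist view: wedge between the fingers' lines at (272,226)–(271,294), cap at (278,357). It matches the other cameras. Descending behind the back face, yaw trimmed so the push line runs through the foot.

```bash
python3 -m jog '[6,40,-6,0,-1.4,0,6,80,-6,0,-1.4,0,6,120,-6,0,-1.4,0,6,150,-6,0,-1.4,0,6,175,-6,0,-1.4,0,6,190,-6,0,-1.4,0,6,199,-6,0,-1.4,0,6,199,-6,0,-1.4,0,6,199,-6,0,-1.4,0]'
python3 - <<'E'
from h import *
s=manip.read_state();print(s["eef_pos"],s["eef_rot"],s["finger_gap"])
c=manip.camera("top");save(c,"top2.png",(150,130,350,290),4)
c=manip.camera("side");save(c,"side2.png",(170,130,370,270),4)
E
```

```text
clock: 4.35
eef_pos: [387.1, 61.1, 28.9]
eef_rot: [-1.571, -0.0, -0.257]
wrist_force: [0.2, 0.2, 1.0]
finger_gap: 33.9
[387.10983853  61.11337748  28.87214155] [-1.57080621e+00 -6.82985770e-05 -2.56625573e-01] 33.8562707863742
```

View pics/side2.png

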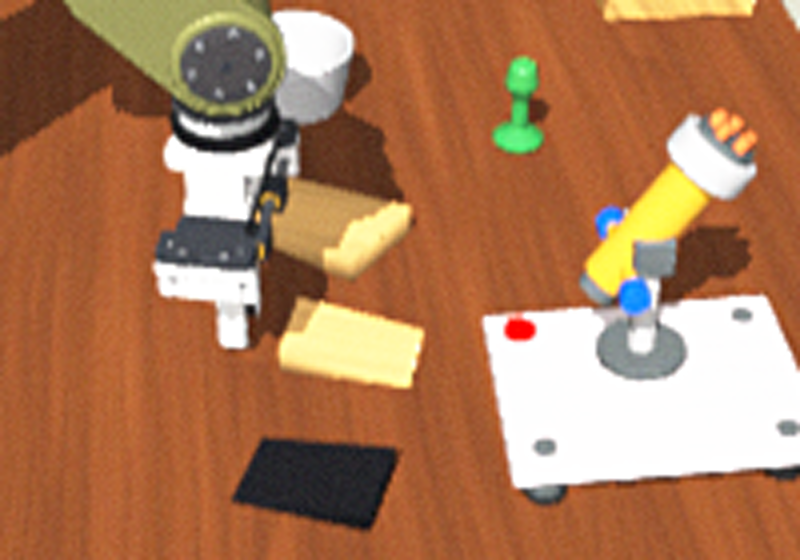

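View pics/top2.png

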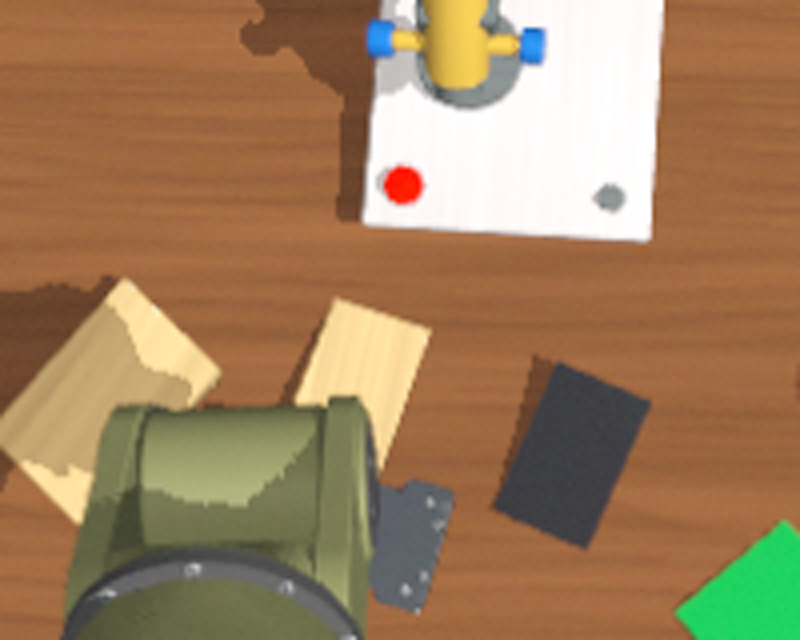

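Fingers are down behind the wedge and clear of everything. Starting the push.

```bash
python3 -m jog '[12,0,0,0,0,0,22,0,0,0,0,0,27,0,0,0,0,0,32,0,0,0,0,0,37,0,0,0,0,0,42,0,0,0,0,0,47,0,0,0,0,0,52,0,0,0,0,0,57,0,0,0,0,0,62,0,0,0,0,0]'
python3 - <<'E'
from h import *
for n in("top","side"):
    c=manip.camera(n);save(c,n+"3.png",(170,130,370,270),4)
    for t,z in (("wedge_tip",0),("wedge_back",10),("red_cap",38.5)):
        print(n,t,[(round(d["score"],2),unproj(c,d["xy"],z).round(0)[:2].tolist()) for d in manip.tip_of(t,c)])
E
```

```text
clock: 5.28
eef_pos: [447.3, 44.9, 28.4]
eef_rot: [-1.571, 0.0, -0.257]
wrist_force: [-0.9, -0.1, 0.2]
finger_gap: 33.8
top wedge_tip [(0.86, [419.0, 236.0]), (0.85, [384.0, -82.0]), (0.83, [366.0, -208.0]), (0.65, [553.0, 15.0])]
top wedge_back [(0.94, [508.0, 153.0]), (0.9, [256.0, -288.0]), (0.79, [478.0, -110.0]), (0.34, [500.0, 30.0]), (0.29, [598.0, 13.0])]
top red_cap [(0.58, [596.0, 5.0])]
side wedge_tip [(0.86, [554.0, 5.0]), (0.84, [381.0, -95.0]), (0.72, [358.0, -192.0]), (0.67, [409.0, 240.0])]
side wedge_back [(0.79, [254.0, -282.0]), (0.69, [475.0, -115.0]), (0.64, [463.0, 46.0]), (0.61, [506.0, 155.0])]
side red_cap [(0.63, [450.0, -348.0]), (0.56, [582.0, -6.0])]
```

View pics/side3.png

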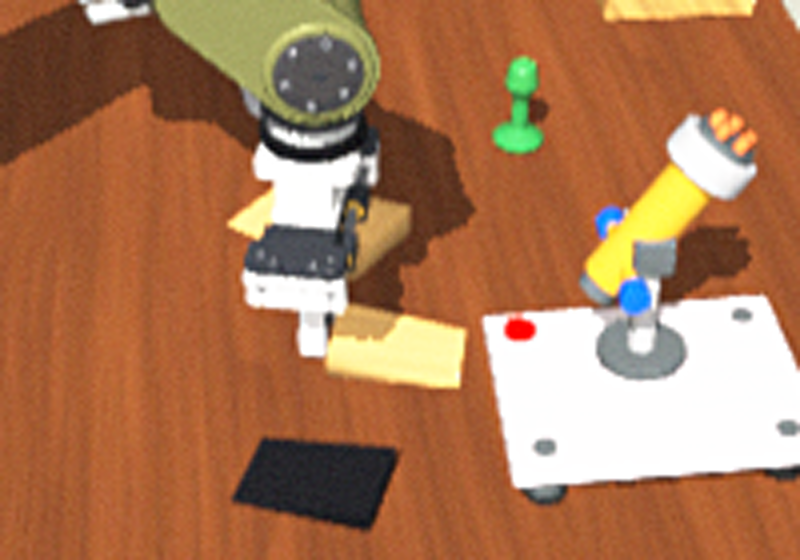

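View pics/top3.png

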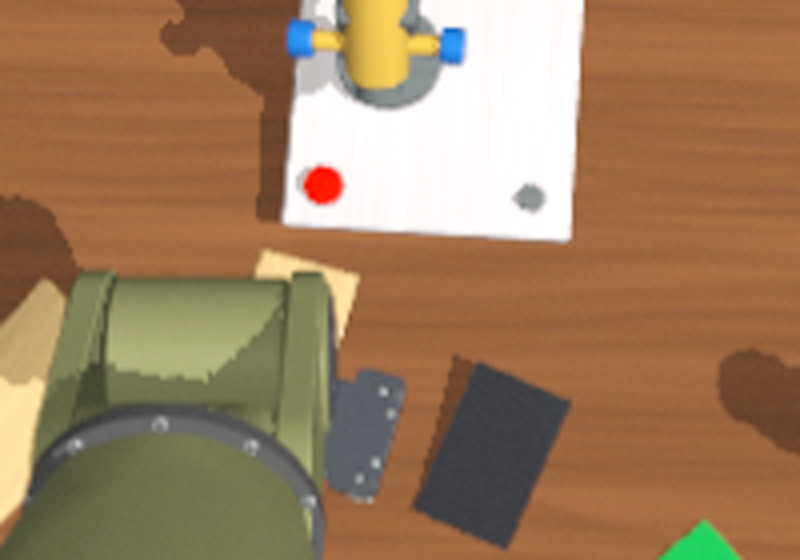

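Tip midpoint at top (248,195) → about (551,15). It agrees with the fingers touching the back face, and the wedge is aligned with the axis through the foot. Continuing.

```bash
python3 -m jog '[5,0,0,0,0,0,10,0,0,0,0,0,15,0,0,0,0,0,20,0,0,0,0,0,25,0,0,0,0,0,30,0,0,0,0,0,35,0,0,0,0,0,40,0,0,0,0,0,44,0,0,0,0,0,48,0,0,0,0,0]'
python3 - <<'E'
from h import *
for n in("top","side"):
    c=manip.camera(n);save(c,n+"4.png",(170,130,370,270),4)
E
```

```text
clock: 6.52
eef_pos: [493.1, 32.8, 28.3]
eef_rot: [-1.571, 0.002, -0.257]
wrist_force: [-7.0, 1.5, 5.8]
finger_gap: 34.1
```

View pics/side4.png

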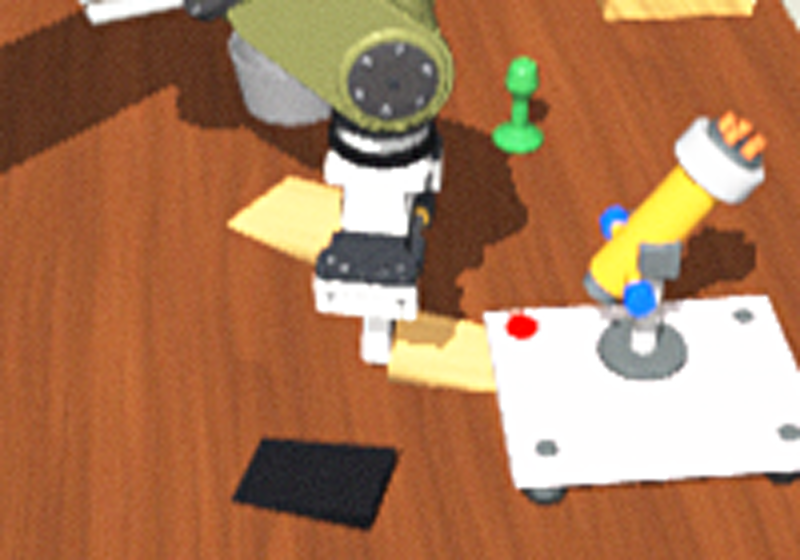

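View pics/top4.png

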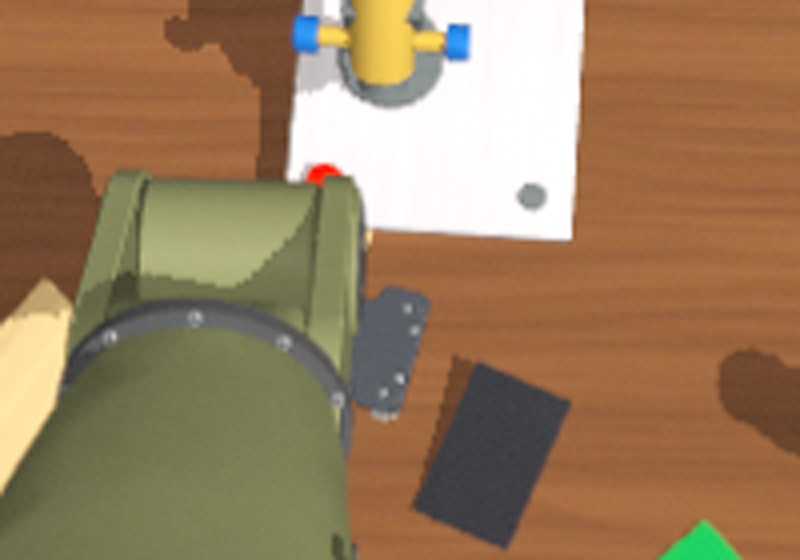

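The torch has shifted, so the foot is riding up, and force is 7 N. Pushing on slowly.

```bash
python3 -m jog '[3,0,0,0,0,0,6,0,0,0,0,0,8,0,0,0,0,0,10,0,0,0,0,0,12,0,0,0,0,0,14,0,0,0,0,0,16,0,0,0,0,0,18,0,0,0,0,0,18,0,0,0,0,0]'
```

```text
clock: 7.37
eef_pos: [511.2, 28.1, 28.5]
eef_rot: [-1.571, -0.001, -0.257]
wrist_force: [1.0, -0.5, -0.2]
finger_gap: 33.9
```

```bash
python3 -m jog '[1.5,0,0,0,0,0,3,0,0,0,0,0,4.5,0,0,0,0,0,6,0,0,0,0,0]'; python3 - <<'E'
from h import *
for n in("side",):
    c=manip.camera(n);save(c,n+"5.png",(270,150,390,260),6)
E
```

```text
clock: 7.7
eef_pos: [516.6, 26.7, 28.5]
eef_rot: [-1.571, 0.0, -0.257]
wrist_force: [-5.0, -0.0, 2.9]
finger_gap: 33.9
```

View pics/side5.png

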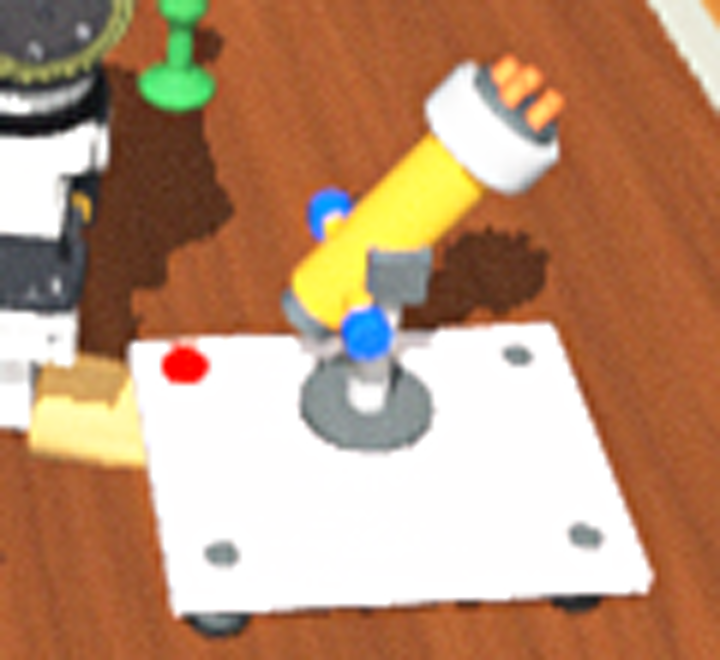

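```bash
python3 -m jog '[1,0,0,0,0,0,2,0,0,0,0,0]'; python3 -m jog '[1,0,0,0,0,0]';
```

```text
clock: 7.92
eef_pos: [518.5, 26.1, 28.5]
eef_rot: [-1.571, 0.0, -0.257]
wrist_force: [-4.4, 0.8, 2.3]
finger_gap: 34.0
clock: 8.0
eef_pos: [519.5, 25.9, 28.5]
eef_rot: [-1.571, 0.0, -0.257]
wrist_force: [-5.1, 1.5, 2.9]
finger_gap: 34.0
```

```bash
python3 -m jog '[1,0,0,0,0,0]'; python3 -m jog '[1,0,0,0,0,0]';python3 -m jog '[1,0,0,0,0,0]'
```

```text
clock: 8.08
eef_pos: [519.9, 25.8, 28.5]
eef_rot: [-1.571, 0.002, -0.257]
wrist_force: [-13.7, 3.3, 12.5]
finger_gap: 33.8
clock: 8.17
eef_pos: [520.2, 25.7, 28.4]
eef_rot: [-1.571, 0.004, -0.257]
wrist_force: [-20.1, 4.5, 16.7]
finger_gap: 34.1
clock: 8.25
eef_pos: [520.4, 25.6, 28.4]
eef_rot: [-1.571, 0.005, -0.257]
wrist_force: [-24.0, 7.0, 19.8]
finger_gap: 34.1
```

Force rose steeply to 24 N at the predicted place, so the wedge is jammed. Backing straight off, then up.

```bash
python3 -m jog '[-3,0,0,0,0,0,-8,0,0,0,0,0,-18,0,0,0,0,0,-30,0,0,0,0,0,-45,0,0,0,0,0,-45,-40,0,0,0,0,-45,-80,0,0,0,0,-45,-120,0,0,0,0,-45,-160,0,0,0,0,-45,-160,0,0,0,0]'
python3 -m jog '[-60,0,0,0,0,0,-60,0,120,0,0,0,-60,0,120,0,0,0,-60,0,120,0,0,0,-60,0,120,0,0,0,-60,0,120,0,0,0,-60,0,120,0,0,0,-60,0,120,0,0,0]'
python3 - <<'E'
from h import *
b=(200,110,340,215);
c=manip.camera("top");save(c,"top6.png",(210,90,340,220),4.6)
s=manip.camera("side");save(s,"side6.png",(250,140,390,260),5)
for c,n in((c,"top"),(s,"side")):
    for t,z in (("wedge_tip",0),("wedge_back",10),("red_cap",46)):
        print(n,t,[(round(d["score"],2),np.round(d["xy"]).tolist(),unproj(c,d["xy"],z).round(0)[:2].tolist()) for d in manip.tip_of(t,c)])
E
```

```text
clock: 9.08
eef_pos: [481.5, 36.6, 195.9]
eef_rot: [-1.568, -0.012, -0.257]
wrist_force: [0.5, 0.0, 0.7]
finger_gap: 34.4
clock: 9.75
eef_pos: [451.4, 167.0, 188.3]
eef_rot: [-1.571, -0.0, -0.258]
wrist_force: [-0.0, 0.7, -0.3]
finger_gap: 33.9
top wedge_tip [(0.71, [333.0, 268.0], [370.0, -203.0]), (0.56, [283.0, 260.0], [390.0, -78.0])]
top wedge_back [(0.78, [243.0, 208.0], [518.0, 25.0]), (0.77, [370.0, 316.0], [256.0, -290.0]), (0.52, [189.0, 213.0], [503.0, 161.0])]
top red_cap [(0.58, [251.0, 173.0], [600.0, 6.0]), (0.3, [248.0, 186.0], [566.0, 12.0])]
side wedge_tip [(0.83, [236.0, 178.0], [417.0, 248.0]), (0.81, [226.0, 282.0], [365.0, -205.0]), (0.55, [233.0, 248.0], [390.0, -87.0])]
side wedge_back [(0.95, [264.0, 192.0], [503.0, 145.0]), (0.86, [277.0, 218.0], [529.0, 17.0]), (0.71, [264.0, 248.0], [476.0, -107.0]), (0.62, [182.0, 311.0], [259.0, -287.0])]
side red_cap [(0.94, [300.0, 212.0], [593.0, -4.0])]
```

View pics/top6.png

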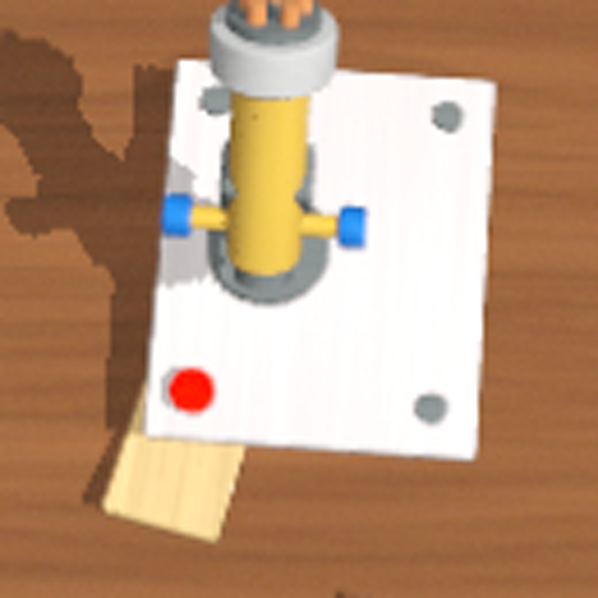

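View pics/side6.png

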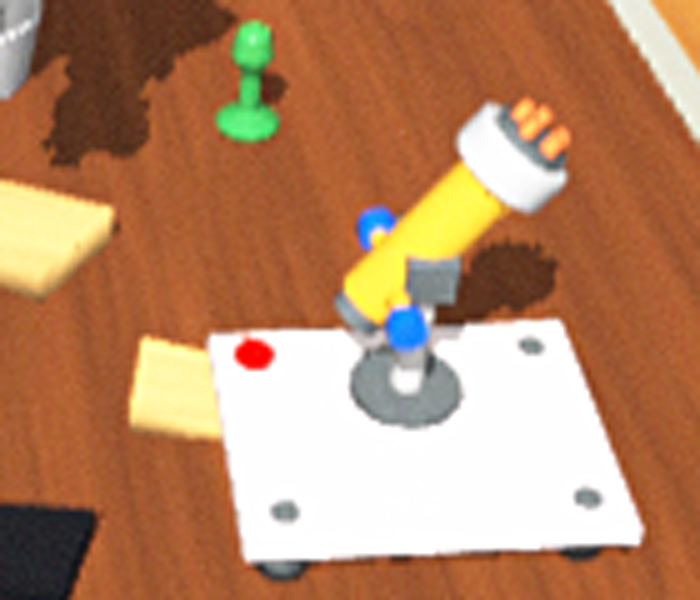

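```bash
python3 - <<'E'
from h import *
def o(u,v,b,k):return((u+.5)/k-.5+b[0],(v+.5)/k-.5+b[1])
def red(im):
    im=im.astype(int);m=(im[...,0]>180)&(im[...,1]<60)&(im[...,2]<60)
    v,u=np.nonzero(m[150:240,230:330]);return u.mean()+230,v.mean()+150,len(u)
c=manip.camera("top");s=manip.camera("side")
print("backL,R",unproj(c,o(104,511,(210,90),4.6),20),unproj(c,o(217,542,(210,90),4.6),20))
print("side backLtop,Rtop",unproj(s,o(142,337,(250,140),5),20),unproj(s,o(132,392,(250,140),5),20))
rt,rs=red(c["img"]),red(s["img"])
o0=cv2.imread("pics/top0.png")[:,:,::-1];o1=cv2.imread("pics/side0.png")[:,:,::-1]
rt0,rs0=red(o0),red(o1);print(rt0,rt,rs0,rs)
def tri(a,b):
    def ray(c,uv):
        p=unproj(c,uv,0);q=np.array(c["origin"]);d=p-q;return q,d/np.linalg.norm(d)
    A=np.zeros((3,3));B=np.zeros(3)
    for q,d in(ray(c,a[:2]),ray(s,b[:2])):
        M=np.eye(3)-np.outer(d,d);A+=M;B+=M@q
    return np.linalg.solve(A,B)
print("cap before",tri(rt0,rs0),"after",tri(rt,rs))
# model: predicted pixel shift of cap between lean and level
yaw=-.05;R=Rm([0,0,yaw]);F=np.array([596.,5,0]);org=F-R@[-85,65,0]
ax=R@np.array([170,130,0])/np.hypot(170,130)
piv=org+[0,0,5]
cap=F+[0,0,46]
for sg in(0.0745,):
    for ss in(1,-1):
        p=piv+Ro.from_rotvec(ax*sg*ss).apply(cap-piv)
        print(ss,p,[ (proj(k,cap)-proj(k,p)).round(2) for k in(c,s)])
print("observed",np.array(rt[:2])-rt0[:2],np.array(rs[:2])-rs0[:2])
# whole-stand tilt cue: compare finger of torch
E
```

```text
backL,R [534.16581831  52.50029702  20.        ] [517.97113856  -9.71213033  20.        ]
side backLtop,Rtop [537.54928296  54.64221483  20.        ] [524.31605323   4.44795927  20.        ]
(np.float64(250.32758620689654), np.float64(175.82758620689654), 58) (np.float64(251.13793103448276), np.float64(174.5), 58) (np.float64(299.5357142857143), np.float64(211.92857142857144), 28) (np.float64(300.2413793103448), np.float64(210.44827586206895), 29)
cap before [596.01172536   7.87581068  34.09467038] after [597.27707371   5.49865735  41.9150376 ]
1 [597.89267948   2.25030711  53.5725134 ] [array([-0.99,  1.56]), array([-0.95,  1.38])]
-1 [594.43214317   7.27778915  38.20003158] [array([ 0.78, -1.43]), array([ 0.81, -1.52])]
observed [ 0.81034483 -1.32758621] [ 0.70566502 -1.48029557]
```

The cap rose 7.8 mm, as expected for full levelling. The back face is within about 1 mm of where the fingers left it, so there was no spring-back. One full view before handing in.

```bash
python3 - <<'E'
from h import *
c=manip.camera("top");save(c,"top7.png");print(manip.read_state()["wrist_force"])
d=cv2.absdiff(c["img"],cv2.imread("pics/top0.png")[:,:,::-1]).max(2)
for n,(u,v) in dict(jar=(386,236),tin=(88,230),paddle=(420,175),blank=(136,153)).items(): print(n,(d[v-25:v+25,max(0,u-25):u+25]>60).sum())
E
```

```text
[-0.44350905 -0.45052076  0.39597307]
jar 0
tin 1713
paddle 0
blank 90
```

View pics/top7.png

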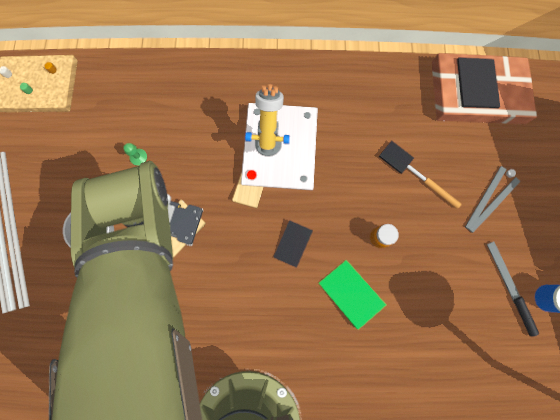

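The full view shows the wedge under the red-cap corner at (249,193). The jar, paddle and finial are in place, and the tin's visible rim is where it was, though the arm partly hides it. The hand touches nothing.

```bash
python3 -c "
from cell import manip
print(manip.sign_off())"
```

```text
the job is handed in; nothing more can be done
None
```

I pushed the small wooden wedge, flat on the bench and thin end first, under the red-capped foot until it jammed. Then I backed the hand straight off, lifted it clear and handed the job in at about 10 s on the robot's clock.

**Last checks:**
- **Jam:** the push force was about 5 N, then rose steeply to about 24 N. The fingers were then within 1 mm of where I had worked out the stand should come level.
- **Level:** between the first and last pictures the red cap rose 7.8 mm, against about 7.8 mm expected for full levelling. The two cameras' pixel shifts agreed with this to about 0.1 px. The absolute cap heights read about 4 mm low both before and after, so the level check rests on the change.
- **Wedge staying put:** after letting go, the wedge's back face was within about 1 mm of where the fingers left it, after allowing for a bias of about 2 mm in the top camera. The side camera's reading for its near corner was several mm off the top camera's, and I did not resolve that.
- **Contact:** the wrist force was about zero at the end, with the robot touching nothing.
- **Other things:** the jar and paddle showed no change from the first picture. The finial differed slightly in the comparison, probably from the arm's shadow, and by eye is where it was. The arm partly hid the tin, so only its visible rim could be checked, and that looked unmoved.

I did not test directly whether the stand still rocks, since it must not be touched.

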